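# Load a gel cassette in the casting clamp and wedge it tight

### The job

Get the casting clamp ready for pouring a gel: take the glass cassette from the draining rack, set it gently down into the clamp's channel against the rubber gasket, then start the dark grey plastic wedge, thin end down, in the gap between the cassette and the sloped cheek and press or tap it down in small steps until it jams tight and keeps the cassette clamped when you let go. Where it goes tight is different each time, so stop by feel: the wedge should stand up to a firm push of about 18 N, but do not push with more than 25 N or the glass cracks. Leave the other plate and the bottles where they are.

Things in the scene. Friction and masses are not known exactly. Their poses are not given: they have to be found in the camera images.
- cassette_mid (a point): centre of the glass cassette: two clear glass plates with dark grey spacer strips down both side edges, loose, 0.22 kg, 100 mm wide (its x), 8 mm thick (y), 120 mm tall (z), so its edges are 60 mm above and below this point. It stands in one of the rack's slots, leaning up to 4 degrees; grasp it across its thickness in the top 35 mm
- wedge_grip (a point): centre of the grip tab of the loose dark grey plastic wedge (0.1 kg, finger grooves). The tab is 36 mm wide (x), 12 mm thick (y) and ends 30 mm above this point; the blade below it reaches down to the toe, 120 mm below this point. The wedge stands toe down in one of the rack's slots, leaning up to 4 degrees, the same way round as it belongs in the clamp; grasp the tab across its thickness
- wedge_toe (a point): middle of the wedge's toe (lowest edge), 120 mm below and 4.5 mm to +y of the grip centre. The blade is 60 mm wide (x), 90 mm long, 3 mm thick here and 13.8 mm thick at its top: its +y face is flat and upright (this one goes against the cassette), its -y face slopes, 1.2 mm for each 10 mm
- clamp: the fixed casting clamp on a dark grey base 150 mm (x) by 112 mm (y); origin at the base's underside, z up, x along the channel, y from the sloped cheek towards the gasket cheek. All its cheeks, guides and lips end at z = 92 mm or below; a seated cassette stands out 42 mm above them (its centre at z = 74 mm, upper edge at z = 134 mm)
- cassette_seat (a point): place for the middle of the cassette's lower edge, on a rubber strip 14 mm above the clamp's origin; axes as the clamp's. The channel here is 10.5 mm wide in y (gasket 5.25 mm to +y, lips at both ends 5.25 mm to -y) and 106 mm long in x, with small flares at the top; the wedge later pushes the cassette 1.25 mm to +y, against the gasket
- gap_mouth (a point): middle of the gap between cassette and sloped cheek (on the clamp's -y side), 92 mm above the clamp's origin at y = -6.5 mm in its frame; axes as the clamp's. The gap is about 10 mm wide here, up to 4 mm less while the cassette stands loose and leans; the cheek's edge has a 6 mm lead-in at 45 degrees. The cheek is 84 mm wide in x
- snug (a point): nominal place of the wedge's grip centre when the wedge is just snug, 150 mm above the clamp's origin at y = -6 mm. The sloped cheek is bolted in slots, up to 1.2 mm nearer or farther at each set-up (not given), so the real height is up to 10 mm lower or higher. Pushed harder, the wedge goes 2 to 4 mm deeper; friction keeps it there when let go
- blank_mid (a point): centre of the blank plate, a plain opaque white plastic plate 100 x 8 x 100 mm with no taper and no tab, standing in another slot of the rack; not needed, leave it
- rack: the fixed white draining rack, 110 mm (x) by 214 mm (y), origin at the centre of its underside, z up. Things stand on its 10 mm base in three slots at y = -75, 0 and +75 mm (which is where varies), each 10.4 mm wide between two pairs of pegs (at x = -22 and +22 mm) whose tops are 55 mm above the origin
- wash_bottle: wash bottle with a red cap, 70 mm across, 165 mm tall, behind the clamp; origin at the centre of its underside; leave it
- dropper_amber: amber dropper bottle, 52 mm across, 140 mm tall, at the back; origin at the centre of its underside; leave it
- reagent_bottle_m: glass-stoppered bottle, 67 mm across, 154 mm tall, at the back; origin at the centre of its underside; leave it

How it is judged:
By the outcome, as a careful person would: the job done as asked, in the order asked, and still so for the second after the job is handed in, with the robot touching nothing.
It also fails if it takes over 61 s, if anything falls off the work surface, if the arm or the gripper's body presses on something with over 40 N, if the wrist force passes 120 N, or if a joint passes its speed limit or range.

### The arm

A 6-joint arm with a two-finger parallel gripper is mounted at the origin on a cart in front of the work surface, level with it; the furniture and walls round the work are solid. World frame = base frame: x ahead of the robot, y to its left, z up, the work surface at z = 0. Lengths are in m, angles in degrees, forces in N, time in s.
With the tool pointing down it reaches from about 0.35 to 0.875 m from the base axis. Payload 4.2 kg.
Tool frame: the origin (TCP) lies at the very end of the fingers, on their centre line; the grasp point (between the pads) lies 19 mm behind it; z points along the fingers, y is the line along which they close (so a half turn about z gives the same grasp; the last joint's range is limited). The gripper opens to 87 mm and grips with 3 to 60 N. Pads are 19 mm wide; open, the fingers measure 117 mm over their backs; the gripper's body (75 mm by 190 mm) begins 51 mm behind the grasp point.
Start: joints at [-62.074, 22.042, 0.453, 0, -68.411, -14.817], TCP at [0.142, -0.609, 0.223] pointing down, gripper open.
Joint ranges: [-179.83, 179.83], [-69.29, 118.12], [-61.27, 80.66], [-181.25, 117.63], [-171.15, -9.14], [-177.46, 177.46]. Speed limits (degrees/s): [159.86, 159.86, 180, 180, 180, 180].

### API

Orientations are given as a 3x3 rotation matrix whose columns are the frame's x, y, z axes.
In Python, from station import * gives the robot as it stands.
- The arm moves only by the shell command python3 -m pendant 'ROWS'. ROWS is JSON, a list of rows, each an object of numbers: "x", "y", "z": the shift along the world's x, y, z normalised to -1 to 1, where 1 is 250 mm; "rx", "ry", "rz": the turn, a rotation vector about the world's x, y, z normalised to -1 to 1, where 1 is 180 degrees; "claw": the opening, from 0 (shut) to 1 (fully open). A call has exactly 8 rows; each row is the pose to reach, as a shift and turn from the pose commanded when the call began, turning the shorter way round; what a row does not reach only later rows make up. A row lasts 1/8 s, in which the tool goes at most 62.5 mm and 10.7 degrees, less where a joint would pass 70% of its speed; a pose out of reach is approached as far as the arm can. A call with a number of a shift or a turn outside -1 to 1 is refused whole. A call with a gripper value outside its range is refused whole. The fingers move at their own pace and stop on an object; the grip force is fixed at half the most. Time passes only in rows, so rows that repeat a pose let the fingers close, or fill a call up. It gives the time, the measured TCP pose, the force, the opening and the grip force at its end, in the units of the state.
- sense(): the state, without advancing time (a new reading comes with each control period).
- capture(name): name is "side" or "top"; returns a dict with "color" (400x640x3 uint8, red, green, blue), "mtx" (3x3 intrinsics, pixels), "k1" (the pictures are not rectified: a ray, as slopes to the right and down, at radius r is drawn at 1 + k1 r^2 times it, then the intrinsics apply), "world_to_cam" (4x4, takes a point from world to camera coordinates). Camera axes: x right, y up, looking along -z (the intrinsics and any distortion apply to the point x, -y, -z); pixel columns grow to the right and rows downward; lengths in m; the calibration is good to about 2 mm. A picture is of the moment at which its call begins. There is no depth.
- finish_job(): hands the job in; it is judged then, once.
Trained networks look in a picture, given as the dict that the camera call returned (one of the last four; its "shot" number tells which), for a name from the list of things; names that differ only in an ending like _2 or _b are one class to them, and where a whole thing is asked for, a point or a joint stands for the part that bears it (a point fixed in the world has none). Each returns a list of dicts, best first, with "conf" (0 to 1); they miss things now and then, are a little off and sometimes report something else, mostly with a low value. They report only what shows in the picture. A call takes as long as a camera call.
- search_frame(picture, label): "centre" ([column, row] in pixels, amid what is visible of it).
- regions_of(picture, label): "region" (400x640 bool, what is visible of it) and "centre" ([column, row] in pixels, amid what is visible of it).
The state is a dict: "time_s": time; "joints": joint angles; "joint_velocities": joint speeds; "effort": joint torques, N m; "tcp_pos": TCP position; "ee_rot": TCP orientation; "wrist_force": force on the tool from outside, world axes, zero at the start; "moment": the same for the moment, N m; "gripper_width": opening from 0.0 (shut) to 1.0 (fully open); "gripper_force": force on a finger pad.
Only numpy, scipy, OpenCV 4.12 (cv2) and the standard library are available. Lean on these libraries where they do the work, as an engineer would, in place of code of your own. Each camera call takes 0.05 s, during which the arm holds its last target. There are 200 camera calls.

## Working session

There is one attempt and no reset: what is moved stays moved. The work goes in short steps, Python scripts to look and compute and a shell command to move; the robot and the scene stay as the last step left them, time stands still between calls to the robot, and variables do not carry over. Pictures are saved under pics/ and viewed, at most 10 in all, crops included, and the job is handed in when it is done.

```bash
ls; mkdir -p pics; cat > h.py <<'E'
from station import *
import numpy as np, cv2
np.set_printoptions(precision=4,suppress=True)
E
python3 - <<'E'
from h import *
s=sense(); print({k:s[k] for k in ('time_s','tcp_pos','ee_rot','wrist_force','gripper_width')})
for n in ('side','top'):
    p=capture(n); cv2.imwrite(f'pics/{n}0.png',p['color'][:,:,::-1])
    print(n,p['mtx'],p['k1'],p['world_to_cam'])
    for l in ('cassette_mid','wedge_grip','clamp','rack','blank_mid'):
        print(l,[(np.round(d['centre'],1),round(d['conf'],2),int(d['region'].sum())) for d in regions_of(p,l)][:3])
E
```

```text
pics
{'time_s': 0.0, 'tcp_pos': array([ 0.1416, -0.6081,  0.2215]), 'ee_rot': array([[-0.974 , -0.2266, -0.0006],
       [-0.2266,  0.974 ,  0.0021],
       [ 0.0001,  0.0022, -1.    ]]), 'wrist_force': array([-0.2399,  0.5336, -0.1726]), 'gripper_width': 0.9968707041290564}
side [[478.7006   0.     326.4247]
 [  0.     478.7006 205.1048]
 [  0.       0.       1.    ]] -0.053352410933501765 [[-0.9348 -0.3546  0.0223  0.5508]
 [ 0.2321 -0.562   0.7939 -0.2065]
 [-0.269   0.7473  0.6076 -1.0569]
 [ 0.      0.      0.      1.    ]]
cassette_mid [(array([357.2, 243.9]), 0.76, 1336), (array([358.9, 274.5]), 0.42, 932)]
wedge_grip [(array([338.4, 291.4]), 0.6, 1421)]
clamp [(array([355.7, 204.3]), 0.74, 1833)]
rack [(array([352.9, 319.3]), 0.75, 1339)]
blank_mid [(array([362.1, 272.3]), 0.72, 967)]
top [[501.5632   0.     320.2323]
 [  0.     501.5632 194.1848]
 [  0.       0.       1.    ]] 0.011903596204739532 [[ 0.0978 -0.9952  0.0041  0.0006]
 [ 0.9745  0.0966  0.2026 -0.6174]
 [-0.202  -0.0158  0.9793 -0.9934]
 [ 0.      0.      0.      1.    ]]
cassette_mid [(array([291.7, 257.3]), 0.54, 342), (array([392. , 171.7]), 0.25, 1233)]
wedge_grip [(array([221.9, 255. ]), 0.83, 377), (array([312.3, 147.7]), 0.58, 576), (array([399.6, 251.1]), 0.23, 2387)]
clamp [(array([398.9, 247.1]), 0.77, 2345), (array([311.4, 146.2]), 0.21, 602)]
rack [(array([266.5, 260.1]), 0.68, 3699)]
blank_mid [(array([218.1, 256.2]), 0.74, 394), (array([255.8, 256.9]), 0.72, 460), (array([391.2, 171.4]), 0.41, 1226)]
```

```bash
python3 - <<'E'
import cv2
a=cv2.imread('pics/top0.png')[120:330,160:460]; cv2.imwrite('pics/top0c.png',cv2.resize(a,(800,560),interpolation=2))
a=cv2.imread('pics/side0.png')[150:370,230:490]; cv2.imwrite('pics/side0c.png',cv2.resize(a,(709,600),interpolation=2))
E
```

```text
(no output)
```

View pics/top0c.png

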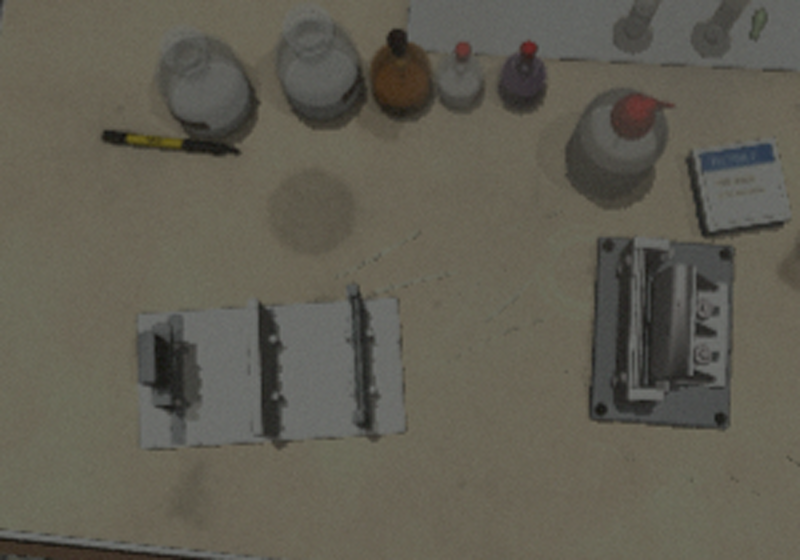

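View pics/side0c.png

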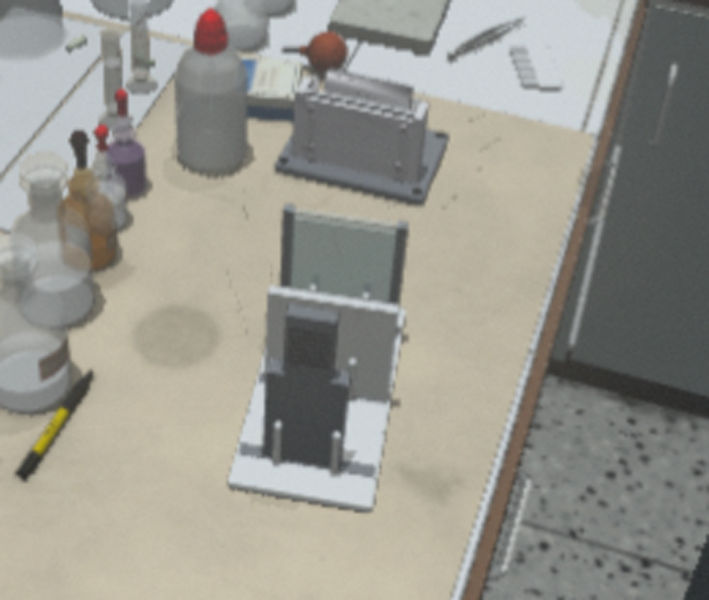

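The top view shows the rack at lower left, with the wedge in the left slot (≈222,255), the blank in the middle (≈258,257) and the cassette in the right slot (≈295,257). The clamp is at ≈(408,245), gasket cheek to the left (+y). I'll enlarge the views so I can pick exact points.

```bash
python3 - <<'E'
from h import *
im={}
for n in ('side','top'):
    ps=[capture(n)['color'].astype(float) for _ in range(4)]
    im[n]=np.mean(ps,0); np.save(f'pics/{n}.npy',im[n])
def crop(n,c0,c1,r0,r1,k,st=10):
    a=im[n][r0:r1,c0:c1,::-1]; a=np.clip((a/255)**0.6*255*1.15,0,255).astype(np.uint8)
    a=cv2.resize(a,None,fx=k,fy=k,interpolation=cv2.INTER_CUBIC)
    for c in range(c0,c1,st):
        cv2.line(a,(int((c+.5-c0)*k),0),(int((c+.5-c0)*k),5),(0,0,255),1); cv2.putText(a,str(c),(int((c-c0)*k)+2,14),0,.33,(0,0,255))
    for r in range(r0,r1,st):
        cv2.line(a,(0,int((r+.5-r0)*k)),(5,int((r+.5-r0)*k)),(0,0,255),1); cv2.putText(a,str(r),(7,int((r+.5-r0)*k)+4),0,.33,(0,0,255))
    return a
a=crop('top',205,319,226,296,7); cv2.imwrite('pics/a.png',a)
b=crop('top',376,440,202,286,7); c=crop('side',325,398,170,232,4.8)
W=np.zeros((590,800,3),np.uint8); W[:b.shape[0],:b.shape[1]]=b; W[:c.shape[0],449:449+c.shape[1]]=c[:,:351]
cv2.imwrite('pics/b.png',W)
cv2.imwrite('pics/c.png',crop('side',308,386,222,342,5))
E
```

```text
(no output)
```

View pics/a.png

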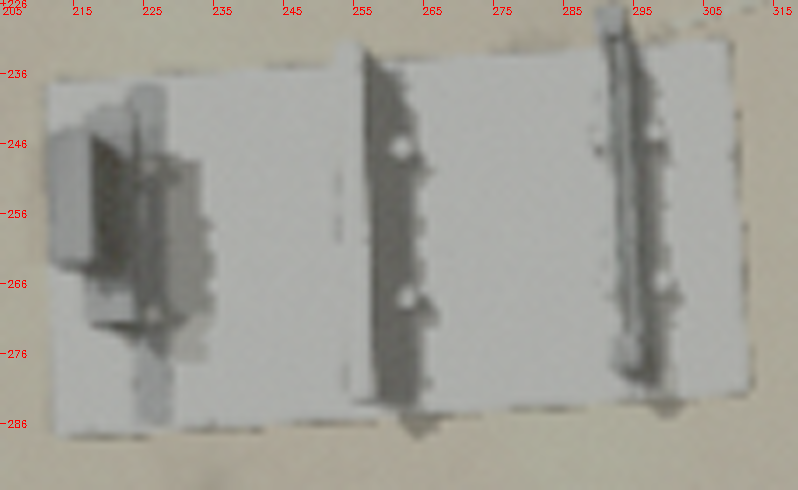

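View pics/b.png

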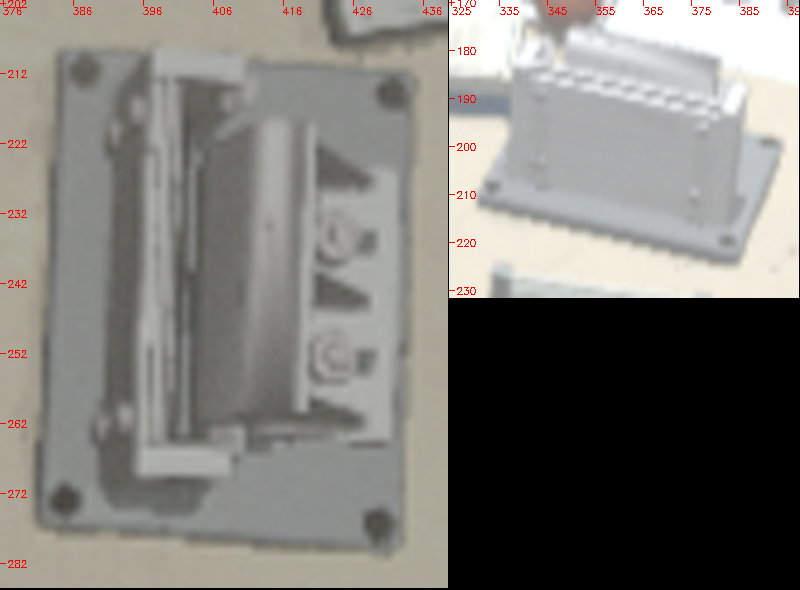

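View pics/c.png

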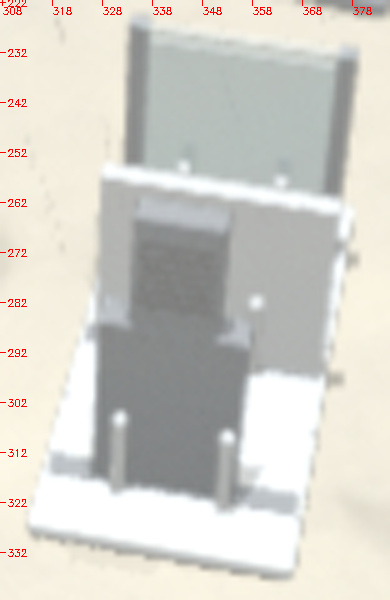

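The pictures give usable corners for the rack, the clamp base (top ≈ 384–435 × 209–280) and the clamp end blocks, and both cameras see the top edges of the cassette and wedge tab. I'll fit poses from these points.

```bash
cat >> h.py <<'E'
from scipy.optimize import least_squares
CAM={}
def cam(n):
    if n not in CAM:
        import os,pickle
        f=f'pics/{n}.pkl'
        if not os.path.exists(f):
            p=capture(n); pickle.dump({k:p[k] for k in('mtx','k1','world_to_cam')},open(f,'wb'))
        CAM[n]=pickle.load(open(f,'rb'))
    return CAM[n]
def proj(n,P):
    c=cam(n); P=np.atleast_2d(P); q=P@c['world_to_cam'][:3,:3].T+c['world_to_cam'][:3,3]
    s=np.c_[q[:,0],-q[:,1]]/-q[:,2:]; s=s*(1+c['k1']*(s**2).sum(1,keepdims=True))
    return s@c['mtx'][:2,:2].T+c['mtx'][:2,2]
def frame(x,y,yaw,L):
    L=np.atleast_2d(L); c,s=np.cos(yaw),np.sin(yaw)
    return np.c_[x+c*L[:,0]-s*L[:,1],y+s*L[:,0]+c*L[:,1],L[:,2]]
def tri(pt,ps):
    f=lambda X:np.r_[proj('top',X)[0]-pt,proj('side',X)[0]-ps]
    r=least_squares(f,[.5,-.2,.1]); return r.x,np.abs(r.fun).max()
pa=lambda L:np.array(L)/7+[205-.43,226-.43]     # picks in a.png
pb=lambda L:np.array(L)/7+[376-.43,202-.43]
pbs=lambda L:(np.array(L)-[449,0])/4.8+[325-.4,170-.4]
pc=lambda L:np.array(L)/5+[308-.4,222-.4]
E
python3 - <<'E'
from h import *
for n in('top','side'):
    M=cam(n)['world_to_cam']; print(n,-M[:3,:3].T@M[:3,3])
# rack: TL is +x,+y
L=np.array([[.055,.107,.01],[.055,-.107,.01],[-.055,-.107,.01],[-.055,.107,.01]])
o=pa([[48,82],[730,40],[752,392],[55,436]])
r=least_squares(lambda p:(proj('top',frame(*p,L))-o).ravel(),[.45,-.2,0]); print('rack',r.x,np.degrees(r.x[2]),r.fun)
# clamp
B=np.array([[.075,.056,0],[.075,-.056,0],[-.075,-.056,0],[-.075,.056,0]])
ob=pb([[60,50],[412,75],[402,550],[37,527]]); os_=pbs([[480,203],[735,262],[780,140]])
def f(p):
    b=B.copy(); b[:,2]=p[3]
    return np.r_[(proj('top',frame(*p[:3],b))-ob).ravel(),(proj('side',frame(*p[:3],b[[0,3,2]]))-os_).ravel()]
r=least_squares(f,[.45,-.5,0,.01]); print('clamp',r.x,np.degrees(r.x[2])); print(r.fun.reshape(-1,2))
p=r.x
def back(n,pts,z):
    out=[]
    for q in pts:
        out.append(least_squares(lambda X:proj(n,[X[0],X[1],z])[0]-q,[.45,-.4]).x)
    return np.array(out)
E2=back('top',pb([[155,48],[245,52],[243,82],[150,78],[140,445],[232,452],[228,476],[136,473]]),.092)
c,s=np.cos(p[2]),np.sin(p[2]); print('end blocks in clamp frame mm',(E2-p[:2])@np.array([[c,-s],[s,c]])*1e3)
# cassette top edge corners: top cam picks vs side picks
for a,b in(([613,5],[140,20]),([629,370],[346,52])): print('cas',tri(pa([a])[0],pc([b])[0]))
for a,b in(([71,128],[139,203]),([71,268],[230,224])): print('wed',tri(pa([a])[0],pc([b])[0]))
E
```

```text
top [0.4009 0.0445 1.0979]
side [0.2785 0.8691 0.7938]
rack [0.4704 0.1745 0.1606] 9.19888563980145 [-0.3882 -0.3836  0.5033 -0.4768  0.3529  0.3263 -0.4602  0.4643]
clamp [ 0.5356 -0.1398  0.0319  0.0029] 1.827733627450612
[[-0.2544 -0.376 ]
 [ 0.0246 -0.617 ]
 [ 0.1006  0.1026]
 [ 0.2451 -0.1346]
 [-0.6558 -0.4009]
 [ 0.9117 -0.1548]
 [ 0.8809  1.0931]]
end blocks in clamp frame mm [[ 60.1229  38.6645]
 [ 60.6914  12.5015]
 [ 51.8089  12.8207]
 [ 51.1811  39.8071]
 [-54.7206  38.9719]
 [-54.9466  12.8169]
 [-61.7748  13.7488]
 [-62.6759  39.828 ]]
cas (array([0.5312, 0.1083, 0.1256]), np.float64(0.6308152052261562))
cas (array([0.4362, 0.0938, 0.1252]), np.float64(1.9813110958972402))
wed (array([0.4809, 0.247 , 0.1581]), np.float64(0.08826383922922787))
wed (array([0.4451, 0.2424, 0.1558]), np.float64(0.5619668537544271))
```

```bash
python3 - <<'E'
from h import *
p=[.5356,-.1398,.0319]
ys=np.arange(60,-40,-.25); xs=np.arange(70,-70,-.25)
Y,X=np.meshgrid(ys,xs); G=np.c_[X.ravel(),Y.ravel(),np.full(X.size,92)]/1e3
out=[]
for n in('top','side'):
    uv=proj(n,frame(*p,G)).astype(np.float32).reshape(X.shape+(2,))
    a=np.load(f'pics/{n}.npy')[:,:,::-1]; a=cv2.remap((np.clip((a/255)**.7*280,0,255)).astype(np.uint8),uv[...,0],uv[...,1],cv2.INTER_CUBIC)
    for i,v in enumerate(ys):
        if v%10==0: cv2.line(a,(i,0),(i,8),(0,0,255)); cv2.putText(a,str(int(v)),(i+2,12),0,.35,(0,0,255))
    for i,v in enumerate(xs):
        if v%10==0: cv2.line(a,(0,i),(8,i),(0,0,255)); cv2.putText(a,str(int(v)),(10,i+4),0,.35,(0,0,255))
    out.append(a)
    if n=='top':
        m=np.abs(xs)<35; pr=a[m].mean((0,2)); print([(int(v),int(q)) for v,q in zip(ys,pr) if v%1==0])
cv2.imwrite('pics/rect.png',np.hstack(out))
E
```

```text
[(60, 115), (59, 115), (58, 115), (57, 115), (56, 114), (55, 115), (54, 114), (53, 113), (52, 109), (51, 106), (50, 95), (49, 84), (48, 77), (47, 75), (46, 75), (45, 75), (44, 73), (43, 74), (42, 82), (41, 97), (40, 118), (39, 136), (38, 140), (37, 133), (36, 134), (35, 138), (34, 131), (33, 119), (32, 115), (31, 108), (30, 89), (29, 75), (28, 84), (27, 95), (26, 90), (25, 76), (24, 71), (23, 76), (22, 82), (21, 85), (20, 85), (19, 85), (18, 86), (17, 86), (16, 87), (15, 87), (14, 88), (13, 88), (12, 90), (11, 94), (10, 102), (9, 111), (8, 120), (7, 125), (6, 127), (5, 126), (4, 125), (3, 125), (2, 124), (1, 124), (0, 120), (-1, 114), (-2, 106), (-3, 101), (-4, 102), (-5, 115), (-6, 133), (-7, 143), (-8, 135), (-9, 117), (-10, 108), (-11, 111), (-12, 115), (-13, 114), (-14, 114), (-15, 116), (-16, 119), (-17, 122), (-18, 123), (-19, 125), (-20, 127), (-21, 127), (-22, 126), (-23, 125), (-24, 126), (-25, 130), (-26, 136), (-27, 142), (-28, 146), (-29, 148), (-30, 147), (-31, 145), (-32, 140), (-33, 127), (-34, 116), (-35, 110), (-36, 114), (-37, 125), (-38, 137), (-39, 142)]
```

View pics/rect.png

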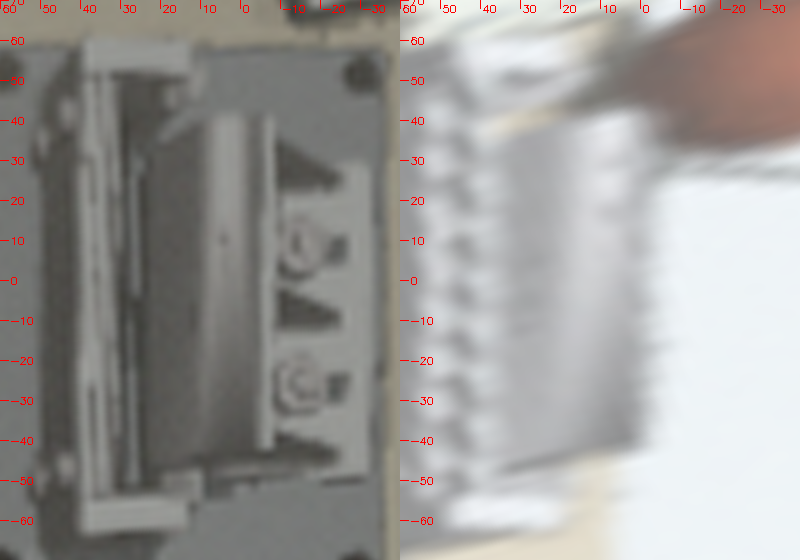

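The rectified clamp plane has the end blocks' inner faces at x≈+51.5/−54.8 mm, the gasket edge at y≈30 and the lips at y≈19.5 in the base-centred frame. That puts the channel centre near world (0.533, −0.115), yaw 1.8°. The cassette is near (0.483, 0.1005), yaw 9.2°, so I'll go there now.

```bash
python3 -m pendant '[{"x":1,"y":1,"z":0.1,"rz":-0.022,"claw":1},{"x":1,"y":1,"z":0.1,"rz":-0.022,"claw":1},{"x":1,"y":1,"z":0.1,"rz":-0.022,"claw":1},{"x":1,"y":1,"z":0.1,"rz":-0.022,"claw":1},{"x":1,"y":1,"z":0.1,"rz":-0.022,"claw":1},{"x":1,"y":1,"z":0.1,"rz":-0.022,"claw":1},{"x":1,"y":1,"z":0.1,"rz":-0.022,"claw":1},{"x":1,"y":1,"z":0.1,"rz":-0.022,"claw":1}]'
python3 -m pendant '[{"x":0.364,"y":1,"claw":0.6},{"x":0.364,"y":1,"claw":0.6},{"x":0.364,"y":1,"claw":0.6},{"x":0.364,"y":1,"claw":0.6},{"x":0.364,"y":1,"claw":0.6},{"x":0.364,"y":1,"claw":0.6},{"x":0.364,"y":1,"claw":0.6},{"x":0.364,"y":1,"claw":0.6}]'
python3 -m pendant '[{"y":0.84,"claw":0.6},{"y":0.84,"claw":0.6},{"y":0.84,"claw":0.6},{"y":0.84,"z":0,"claw":0.6},{"y":0.84,"z":-0.1,"claw":0.6},{"y":0.84,"z":-0.25,"claw":0.6},{"y":0.84,"z":-0.25,"claw":0.6},{"y":0.84,"z":-0.25,"claw":0.6}]'
python3 - <<'E'
from h import *
s=sense(); print(s['tcp_pos'],s['ee_rot'],s['time_s'],s['gripper_width'])
E
```

```text
[ 0.1418 -0.6087  0.2225] [[-0.9739 -0.2268  0.    ]
 [-0.2268  0.9739  0.    ]
 [-0.      0.     -1.    ]] 1.1 1.0006092841006202$[0]: bad value
$[0]: bad value
$[0]: bad value
```

```bash
python3 -m pendant '[{"x":0.364,"y":1,"z":0,"rx":0,"ry":0,"rz":0,"claw":0.6},{"x":0.364,"y":1,"z":0,"rx":0,"ry":0,"rz":0,"claw":0.6},{"x":0.364,"y":1,"z":0,"rx":0,"ry":0,"rz":0,"claw":0.6},{"x":0.364,"y":1,"z":0,"rx":0,"ry":0,"rz":0,"claw":0.6},{"x":0.364,"y":1,"z":0,"rx":0,"ry":0,"rz":0,"claw":0.6},{"x":0.364,"y":1,"z":0,"rx":0,"ry":0,"rz":0,"claw":0.6},{"x":0.364,"y":1,"z":0,"rx":0,"ry":0,"rz":0,"claw":0.6},{"x":0.364,"y":1,"z":0,"rx":0,"ry":0,"rz":0,"claw":0.6}]'
python3 -m pendant '[{"x":0,"y":0.84,"z":0,"rx":0,"ry":0,"rz":0,"claw":0.6},{"x":0,"y":0.84,"z":0,"rx":0,"ry":0,"rz":0,"claw":0.6},{"x":0,"y":0.84,"z":0,"rx":0,"ry":0,"rz":0,"claw":0.6},{"x":0,"y":0.84,"z":0,"rx":0,"ry":0,"rz":0,"claw":0.6},{"x":0,"y":0.84,"z":-0.2,"rx":0,"ry":0,"rz":0,"claw":0.6},{"x":0,"y":0.84,"z":-0.25,"rx":0,"ry":0,"rz":0,"claw":0.6},{"x":0,"y":0.84,"z":-0.25,"rx":0,"ry":0,"rz":0,"claw":0.6},{"x":0,"y":0.84,"z":-0.25,"rx":0,"ry":0,"rz":0,"claw":0.6}]'
python3 - <<'E'
from h import *
ps=[capture(n)['color'] for n in('top','side')]
a=ps[0][200:300,200:330,::-1]; b=ps[1][180:330,290:410,::-1]
a=cv2.resize(a,None,fx=3.3,fy=3.3,interpolation=2); b=cv2.resize(b,None,fx=3,fy=3,interpolation=2)
W=np.zeros((450,800,3),np.uint8); W[:a.shape[0],:a.shape[1]]=a; W[:450,435:795]=b
cv2.imwrite('pics/d.png',np.clip((W/255.)**.6*290,0,255).astype(np.uint8))
E
```

```text
time_s: 3.1
tcp_pos: [0.4823, -0.1101, 0.2475]
ee_rot: [[-0.988, -0.156, -0.0], [-0.156, 0.988, -0.0], [0.0, -0.0, -1.0]]
wrist_force: [0.3, 0.5, -0.3]
gripper_width: 0.6
gripper_force: 0.0
time_s: 4.1
tcp_pos: [0.484, 0.1011, 0.1867]
ee_rot: [[-0.987, -0.158, 0.003], [-0.158, 0.987, 0.001], [-0.003, 0.0, -1.0]]
wrist_force: [0.0, 0.1, 0.2]
gripper_width: 0.601
gripper_force: 0.0
```

View pics/d.png

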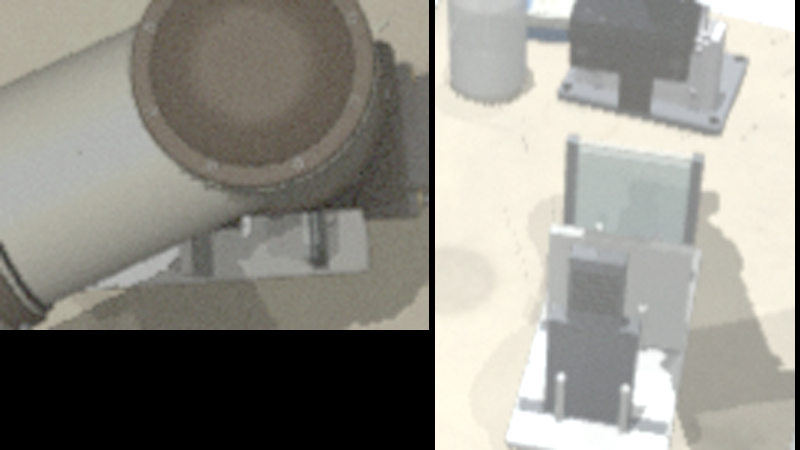

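The side view shows the finger at crop x≈636, in line with the cassette's centre (≈635). I'll descend and close.

```bash
python3 -m pendant '[{"x":0,"y":0,"z":-0.12,"rx":0,"ry":0,"rz":0,"claw":0.6},{"x":0,"y":0,"z":-0.24,"rx":0,"ry":0,"rz":0,"claw":0.5},{"x":0,"y":0,"z":-0.33,"rx":0,"ry":0,"rz":0,"claw":0.4},{"x":0,"y":0,"z":-0.356,"rx":0,"ry":0,"rz":0,"claw":0.3},{"x":0,"y":0,"z":-0.356,"rx":0,"ry":0,"rz":0,"claw":0.2},{"x":0,"y":0,"z":-0.356,"rx":0,"ry":0,"rz":0,"claw":0.1},{"x":0,"y":0,"z":-0.356,"rx":0,"ry":0,"rz":0,"claw":0},{"x":0,"y":0,"z":-0.356,"rx":0,"ry":0,"rz":0,"claw":0}]'
```

```text
time_s: 5.2
tcp_pos: [0.4834, 0.1019, 0.097]
ee_rot: [[-0.987, -0.159, 0.002], [-0.159, 0.987, 0.001], [-0.002, 0.001, -1.0]]
wrist_force: [-1.1, 1.0, 3.1]
gripper_width: 0.088
gripper_force: 29.9
```

```bash
python3 -m pendant '[{"x":0,"y":0,"z":0.1,"rx":0,"ry":0,"rz":0,"claw":0},{"x":0,"y":0,"z":0.25,"rx":0,"ry":0,"rz":0,"claw":0},{"x":0,"y":0,"z":0.4,"rx":0,"ry":0,"rz":0,"claw":0},{"x":0.05,"y":-0.2,"z":0.4,"rx":0,"ry":0,"rz":-0.01,"claw":0},{"x":0.1,"y":-0.4,"z":0.4,"rx":0,"ry":0,"rz":-0.02,"claw":0},{"x":0.15,"y":-0.6,"z":0.4,"rx":0,"ry":0,"rz":-0.03,"claw":0},{"x":0.2,"y":-0.8,"z":0.4,"rx":0,"ry":0,"rz":-0.0406,"claw":0},{"x":0.2,"y":-0.864,"z":0.4,"rx":0,"ry":0,"rz":-0.0406,"claw":0}]'
python3 - <<'E'
from h import *
im={}
for n in('top','side'):
    im[n]=np.mean([capture(n)['color'].astype(float) for _ in range(3)],0); np.save(f'pics/{n}1.npy',im[n])
s=sense(); print(s['tcp_pos'],s['ee_rot'],s['wrist_force'],s['gripper_width'])
def crop(n,c0,c1,r0,r1,k,st=10):
    a=im[n][r0:r1,c0:c1,::-1]; a=np.clip((a/255)**0.6*255*1.15,0,255).astype(np.uint8)
    a=cv2.resize(a,None,fx=k,fy=k,interpolation=cv2.INTER_CUBIC)
    for c in range(c0,c1,st): cv2.putText(a,str(c),(int((c+.5-c0)*k),10),0,.3,(0,0,255)); cv2.line(a,(int((c+.5-c0)*k),0),(int((c+.5-c0)*k),5),(0,0,255),1)
    for r in range(r0,r1,st): cv2.putText(a,str(r),(7,int((r+.5-r0)*k)+4),0,.3,(0,0,255)); cv2.line(a,(0,int((r+.5-r0)*k)),(5,int((r+.5-r0)*k)),(0,0,255),1)
    return a
b=crop('top',360,440,200,300,5); c=crop('side',320,400,140,240,5)
cv2.imwrite('pics/e.png',np.hstack([b,c]))
E
```

```text
time_s: 6.2
tcp_pos: [0.5325, -0.1171, 0.1952]
ee_rot: [[-1.0, -0.029, -0.002], [-0.029, 1.0, -0.0], [0.002, -0.0, -1.0]]
wrist_force: [-0.5, 0.4, -2.5]
gripper_width: 0.092
gripper_force: 30.0
[ 0.5325 -0.1137  0.196 ] [[-0.9994 -0.0335 -0.0002]
 [-0.0335  0.9994  0.0003]
 [ 0.0002  0.0003 -1.    ]] [-0.0334 -0.0997 -2.6203] 0.08747297405655234
```

View pics/e.png

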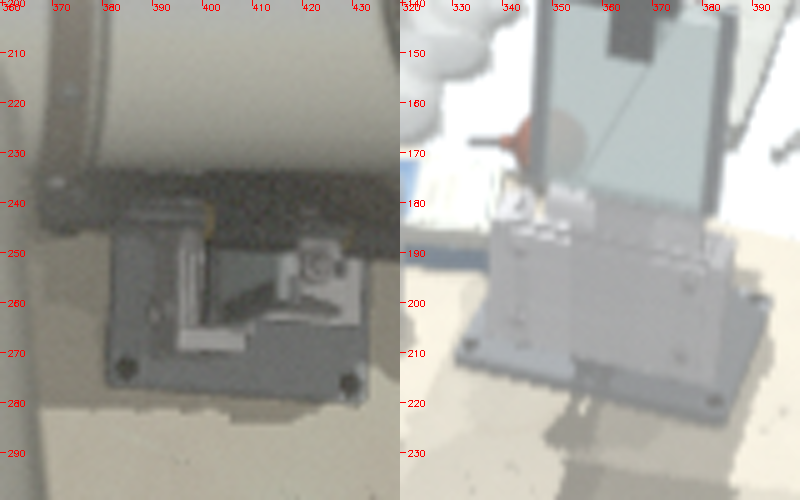

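The side view shows the cassette hanging plumb above the clamp, with its bottom corners at about (347.5,177.5) and (383.5,182.5). I'll overlay the predicted cassette and clamp outlines to check the alignment.

```bash
python3 - <<'E'
from h import *
g=lambda a:np.clip((a[:,:,::-1]/255)**.6*293,0,255).astype(np.uint8)
def ov(n,arr,c0,c1,r0,r1,k,segs):
    a=cv2.resize(g(arr[r0:r1,c0:c1]),None,fx=k,fy=k,interpolation=cv2.INTER_CUBIC)
    for P,col in segs:
        q=((proj(n,P)-[c0,r0]+.5)*k*16).astype(int); cv2.polylines(a,[q.reshape(-1,1,2)],False,col,1,cv2.LINE_AA,4)
    return a
S=(.5332,-.1149,.0319); mm=lambda L:frame(*S,np.array(L,float)/1e3)
R,G,B=(0,0,255),(0,200,0),(255,0,0)
cl=[(mm([[53,15,92],[53,-11,92],[62,-11,92],[62,15,92],[53,15,92]]),R),(mm([[-53,15,92],[-53,-11,92],[-62,-11,92],[-62,15,92],[-53,15,92]]),R),
    (mm([[53,5.25,92],[-53,5.25,92]]),G),(mm([[53,-5.25,92],[-53,-5.25,92]]),G),(mm([[42,-17.5,92],[-42,-17.5,92]]),B),(mm([[42,-11.5,86],[-42,-11.5,86]]),B)]
T=(.5325,-.1137,np.radians(1.92)); cc=lambda L:frame(*T,np.array(L,float)/1e3)
ca=[(cc([[50,4,230],[50,4,110],[-50,4,110],[-50,4,230]]),R)]
t=np.load('pics/top.npy');s=np.load('pics/side.npy');s1=np.load('pics/side1.npy')
A=ov('top',t,382,432,206,281,8,cl); B1=ov('side',s,332,400,170,212,5.8,cl); C=ov('side',s1,332,400,145,190,5.8,ca)
W=np.zeros((600,800,3),np.uint8); W[:A.shape[0],:A.shape[1]]=A
W[:B1.shape[0],402:402+B1.shape[1]]=B1; W[300:300+C.shape[0],402:402+C.shape[1]]=C
cv2.imwrite('pics/f.png',W)
print(proj('side',cc([[50,4,110],[-50,4,110]])))
E
```

```text
[[344.8218 175.1835]
 [382.7983 183.0678]]
```

View pics/f.png

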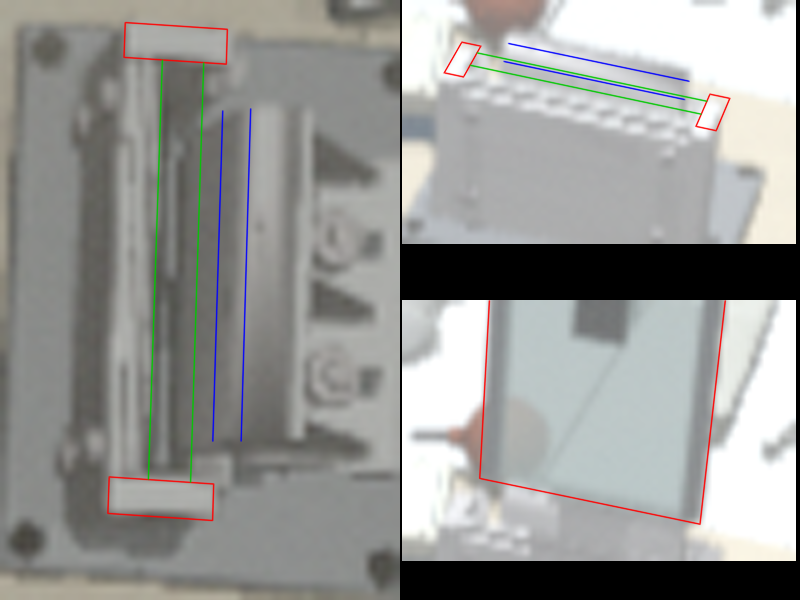

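The overlay matches the clamp end blocks. The cassette's bottom corners sit about 1.5 px to the right of the prediction, and the lip edges suggest the channel lies 1–2 mm further to −y. I'll take numeric profiles to settle both.

```bash
python3 - <<'E'
from h import *
def prof(n,arr,P):
    uv=proj(n,P).astype(np.float32); return cv2.remap(arr.astype(np.float32),uv[:,0][None],uv[:,1][None],cv2.INTER_CUBIC)[0].mean(-1)
t=np.load('pics/top.npy');s=np.load('pics/side.npy');s1=np.load('pics/side1.npy')
xs=np.arange(-70,71,2.)
T=(.5325,-.1137,np.radians(1.92)); S=(.5332,-.1149,.0319)
for z in(125,145): print('cas z',z,list(zip(xs.astype(int),prof('side',s1,frame(*T,np.c_[xs,0*xs+4,0*xs+z]/1e3)).astype(int))))
for y in(0,6): print('clamp side y',y,list(zip(xs.astype(int),prof('side',s,frame(*S,np.c_[xs,0*xs+y,0*xs+92]/1e3)).astype(int))))
for y in(0,): print('clamp top y',y,list(zip(xs.astype(int),prof('top',t,frame(*S,np.c_[xs,0*xs+y,0*xs+92]/1e3)).astype(int))))
ys=np.arange(22,-32,-1.)
for x in(48,-48,57,-57): print('y-prof x',x,list(zip(ys.astype(int),prof('top',t,frame(*S,np.c_[0*ys+x,ys,0*ys+92]/1e3)).astype(int))))
E
```

```text
cas z 125 [(np.int64(-70), np.int64(214)), (np.int64(-68), np.int64(215)), (np.int64(-66), np.int64(215)), (np.int64(-64), np.int64(215)), (np.int64(-62), np.int64(215)), (np.int64(-60), np.int64(215)), (np.int64(-58), np.int64(215)), (np.int64(-56), np.int64(216)), (np.int64(-54), np.int64(208)), (np.int64(-52), np.int64(177)), (np.int64(-50), np.int64(124)), (np.int64(-48), np.int64(87)), (np.int64(-46), np.int64(79)), (np.int64(-44), np.int64(80)), (np.int64(-42), np.int64(94)), (np.int64(-40), np.int64(115)), (np.int64(-38), np.int64(129)), (np.int64(-36), np.int64(130)), (np.int64(-34), np.int64(130)), (np.int64(-32), np.int64(131)), (np.int64(-30), np.int64(131)), (np.int64(-28), np.int64(131)), (np.int64(-26), np.int64(130)), (np.int64(-24), np.int64(130)), (np.int64(-22), np.int64(130)), (np.int64(-20), np.int64(130)), (np.int64(-18), np.int64(130)), (np.int64(-16), np.int64(131)), (np.int64(-14), np.int64(130)), (np.int64(-12), np.int64(130)), (np.int64(-10), np.int64(130)), (np.int64(-8), np.int64(129)), (np.int64(-6), np.int64(130)), (np.int64(-4), np.int64(130)), (np.int6
[... 15947 characters left out ...]
, np.int64(106)), (np.int64(-10), np.int64(104)), (np.int64(-11), np.int64(95)), (np.int64(-12), np.int64(78)), (np.int64(-13), np.int64(67)), (np.int64(-14), np.int64(71)), (np.int64(-15), np.int64(76)), (np.int64(-16), np.int64(77)), (np.int64(-17), np.int64(77)), (np.int64(-18), np.int64(77)), (np.int64(-19), np.int64(78)), (np.int64(-20), np.int64(77)), (np.int64(-21), np.int64(76)), (np.int64(-22), np.int64(76)), (np.int64(-23), np.int64(76)), (np.int64(-24), np.int64(76)), (np.int64(-25), np.int64(77)), (np.int64(-26), np.int64(78)), (np.int64(-27), np.int64(78)), (np.int64(-28), np.int64(77)), (np.int64(-29), np.int64(77)), (np.int64(-30), np.int64(77)), (np.int64(-31), np.int64(77))]
```

Both cameras now agree: the channel centre is at x≈0.5343, y≈−0.1145, yaw≈1.5°, and the held cassette is ~1 mm to +x of the TCP. I'll make a small correction and lower gently.

```bash
python3 -m pendant '[{"x":0.002,"y":0.002,"z":0,"rx":0,"ry":0,"rz":-0.002,"claw":0},{"x":0.002,"y":0.002,"z":-0.04,"rx":0,"ry":0,"rz":-0.002,"claw":0},{"x":0.002,"y":0.002,"z":-0.06,"rx":0,"ry":0,"rz":-0.002,"claw":0},{"x":0.002,"y":0.002,"z":-0.07,"rx":0,"ry":0,"rz":-0.002,"claw":0},{"x":0.002,"y":0.002,"z":-0.08,"rx":0,"ry":0,"rz":-0.002,"claw":0},{"x":0.002,"y":0.002,"z":-0.085,"rx":0,"ry":0,"rz":-0.002,"claw":0},{"x":0.002,"y":0.002,"z":-0.09,"rx":0,"ry":0,"rz":-0.002,"claw":0},{"x":0.002,"y":0.002,"z":-0.09,"rx":0,"ry":0,"rz":-0.002,"claw":0}]'
```

```text
time_s: 7.5
tcp_pos: [0.5333, -0.1142, 0.1736]
ee_rot: [[-1.0, -0.026, 0.0], [-0.026, 1.0, -0.0], [-0.0, -0.0, -1.0]]
wrist_force: [0.6, 0.4, -2.1]
gripper_width: 0.091
gripper_force: 30.0
```

```bash
python3 -c "
from h import *
s=sense();print(s['tcp_pos'],s['wrist_force'],s['moment'],s['ee_rot'][:,2])"
```

```text
[ 0.5333 -0.1142  0.1736] [ 0.6304  0.3515 -2.0806] [-0.0477  0.0055 -0.0218] [ 0. -0. -1.]
```

```bash
python3 -m pendant '[{"x":0,"y":0,"z":-0.005,"rx":0,"ry":0,"rz":0,"claw":0},{"x":0,"y":0,"z":-0.01,"rx":0,"ry":0,"rz":0,"claw":0},{"x":0,"y":0,"z":-0.015,"rx":0,"ry":0,"rz":0,"claw":0},{"x":0,"y":0,"z":-0.02,"rx":0,"ry":0,"rz":0,"claw":0},{"x":0,"y":0,"z":-0.025,"rx":0,"ry":0,"rz":0,"claw":0},{"x":0,"y":0,"z":-0.03,"rx":0,"ry":0,"rz":0,"claw":0},{"x":0,"y":0,"z":-0.03,"rx":0,"ry":0,"rz":0,"claw":0},{"x":0,"y":0,"z":-0.03,"rx":0,"ry":0,"rz":0,"claw":0}]'
```

```text
time_s: 8.5
tcp_pos: [0.5339, -0.1147, 0.1705]
ee_rot: [[-1.0, -0.027, 0.003], [-0.027, 1.0, -0.002], [-0.003, -0.002, -1.0]]
wrist_force: [-6.3, 1.0, 17.8]
gripper_width: 0.087
gripper_force: 30.0
```

Contact pushes the cassette towards −x (Fx −6 N, Fz 18 N), so its +x end is riding on a flare. I'll back up slightly, shift −x and try again.

```bash
python3 -c "
from h import *
s=sense();print(s['moment'])"; python3 -m pendant '[{"x":0,"y":0,"z":0.016,"rx":0,"ry":0,"rz":0,"claw":0},{"x":-0.006,"y":0,"z":0.016,"rx":0,"ry":0,"rz":0,"claw":0},{"x":-0.008,"y":0,"z":0.012,"rx":0,"ry":0,"rz":0,"claw":0},{"x":-0.008,"y":0,"z":0.008,"rx":0,"ry":0,"rz":0,"claw":0},{"x":-0.008,"y":0,"z":0.004,"rx":0,"ry":0,"rz":0,"claw":0},{"x":-0.008,"y":0,"z":0,"rx":0,"ry":0,"rz":0,"claw":0},{"x":-0.008,"y":0,"z":0,"rx":0,"ry":0,"rz":0,"claw":0},{"x":-0.008,"y":0,"z":0,"rx":0,"ry":0,"rz":0,"claw":0}]';  python3 -c "
from h import *
s=sense();print(s['moment'])"
```

```text
[ 0.8138  2.0807 -0.0972]
time_s: 9.5
tcp_pos: [0.5336, -0.1146, 0.1705]
ee_rot: [[-1.0, -0.028, 0.007], [-0.028, 1.0, -0.002], [-0.007, -0.002, -1.0]]
wrist_force: [-3.5, 2.8, 18.6]
gripper_width: 0.096
gripper_force: 30.0
[ 0.8255  1.0884 -0.0536]
```

```bash
python3 -m pendant '[{"x":0,"y":0,"z":0.016,"rx":0,"ry":0,"rz":0,"claw":0},{"x":-0.004,"y":0.006,"z":0.016,"rx":0,"ry":0,"rz":0,"claw":0},{"x":-0.004,"y":0.006,"z":0.012,"rx":0,"ry":0,"rz":0,"claw":0},{"x":-0.004,"y":0.006,"z":0.008,"rx":0,"ry":0,"rz":0,"claw":0},{"x":-0.004,"y":0.006,"z":0.004,"rx":0,"ry":0,"rz":0,"claw":0},{"x":-0.004,"y":0.006,"z":0,"rx":0,"ry":0,"rz":0,"claw":0},{"x":-0.004,"y":0.006,"z":0,"rx":0,"ry":0,"rz":0,"claw":0},{"x":-0.004,"y":0.006,"z":0,"rx":0,"ry":0,"rz":0,"claw":0}]';  python3 -c "
from h import *
s=sense();print(s['moment'],s['tcp_pos'])"
```

```text
time_s: 10.5
tcp_pos: [0.5319, -0.1137, 0.1706]
ee_rot: [[-1.0, -0.028, 0.005], [-0.028, 1.0, -0.003], [-0.005, -0.003, -1.0]]
wrist_force: [-3.3, 1.0, 21.5]
gripper_width: 0.09
gripper_force: 30.0
[ 0.2094  1.4745 -0.0484] [ 0.5319 -0.1137  0.1706]
```

The contact looks like a flat top rather than a flare. Looking again at the profiles, the top edge of the lip is really at ≈ −11 mm, and the gasket's inner edge is the thin line at +2 mm. That puts the channel about 3.5 mm further to −y, so I'll move there.

```bash
python3 -m pendant '[{"x":0,"y":0,"z":0.03,"rx":0,"ry":0,"rz":0,"claw":0},{"x":0.008,"y":-0.01,"z":0.03,"rx":0,"ry":0,"rz":0,"claw":0},{"x":0.008,"y":-0.02,"z":0.03,"rx":0,"ry":0,"rz":0,"claw":0},{"x":0.008,"y":-0.02,"z":0.02,"rx":0,"ry":0,"rz":0,"claw":0},{"x":0.008,"y":-0.02,"z":0.01,"rx":0,"ry":0,"rz":0,"claw":0},{"x":0.008,"y":-0.02,"z":0.005,"rx":0,"ry":0,"rz":0,"claw":0},{"x":0.008,"y":-0.02,"z":0,"rx":0,"ry":0,"rz":0,"claw":0},{"x":0.008,"y":-0.02,"z":0,"rx":0,"ry":0,"rz":0,"claw":0}]';  python3 -c "
from h import *
s=sense();print(s['moment'],s['tcp_pos'])"
```

```text
time_s: 11.5
tcp_pos: [0.5319, -0.1176, 0.1658]
ee_rot: [[-1.0, -0.026, -0.001], [-0.026, 1.0, 0.0], [0.001, 0.0, -1.0]]
wrist_force: [-1.1, -0.3, -1.5]
gripper_width: 0.086
gripper_force: 30.0
[ 0.1216  0.0134 -0.0367] [ 0.5319 -0.1176  0.1658]
```

It goes in freely. I'll continue down in steps.

```bash
python3 -m pendant '[{"x":0,"y":0,"z":-0.006,"rx":0,"ry":0,"rz":0,"claw":0},{"x":0,"y":0,"z":-0.012,"rx":0,"ry":0,"rz":0,"claw":0},{"x":0,"y":0,"z":-0.018,"rx":0,"ry":0,"rz":0,"claw":0},{"x":0,"y":0,"z":-0.024,"rx":0,"ry":0,"rz":0,"claw":0},{"x":0,"y":0,"z":-0.03,"rx":0,"ry":0,"rz":0,"claw":0},{"x":0,"y":0,"z":-0.036,"rx":0,"ry":0,"rz":0,"claw":0},{"x":0,"y":0,"z":-0.036,"rx":0,"ry":0,"rz":0,"claw":0},{"x":0,"y":0,"z":-0.036,"rx":0,"ry":0,"rz":0,"claw":0}]';  python3 -c "
from h import *
s=sense();print(s['moment'])"
```

```text
time_s: 12.5
tcp_pos: [0.5322, -0.1177, 0.157]
ee_rot: [[-1.0, -0.026, -0.0], [-0.026, 1.0, 0.0], [0.0, 0.0, -1.0]]
wrist_force: [-0.8, 0.6, -1.9]
gripper_width: 0.087
gripper_force: 30.0
[ 0.1692 -0.0192  0.0365]
```

```bash
python3 -m pendant '[{"x":0,"y":0,"z":-0.02,"rx":0,"ry":0,"rz":0,"claw":0},{"x":0,"y":0,"z":-0.04,"rx":0,"ry":0,"rz":0,"claw":0},{"x":0,"y":0,"z":-0.06,"rx":0,"ry":0,"rz":0,"claw":0},{"x":0,"y":0,"z":-0.08,"rx":0,"ry":0,"rz":0,"claw":0},{"x":0,"y":0,"z":-0.1,"rx":0,"ry":0,"rz":0,"claw":0},{"x":0,"y":0,"z":-0.12,"rx":0,"ry":0,"rz":0,"claw":0},{"x":0,"y":0,"z":-0.12,"rx":0,"ry":0,"rz":0,"claw":0},{"x":0,"y":0,"z":-0.12,"rx":0,"ry":0,"rz":0,"claw":0}]';  python3 -c "
from h import *
s=sense();print(s['moment'])"
```

```text
time_s: 13.5
tcp_pos: [0.5321, -0.1177, 0.1269]
ee_rot: [[-1.0, -0.026, -0.001], [-0.026, 1.0, 0.0], [0.001, 0.0, -1.0]]
wrist_force: [0.2, 1.4, -2.5]
gripper_width: 0.09
gripper_force: 30.0
[ 0.2996  0.0552 -0.0003]
```

```bash
python3 -m pendant '[{"x":0,"y":0,"z":-0.02,"rx":0,"ry":0,"rz":0,"claw":0},{"x":0,"y":0,"z":-0.04,"rx":0,"ry":0,"rz":0,"claw":0},{"x":0,"y":0,"z":-0.06,"rx":0,"ry":0,"rz":0,"claw":0},{"x":0,"y":0,"z":-0.075,"rx":0,"ry":0,"rz":0,"claw":0},{"x":0,"y":0,"z":-0.085,"rx":0,"ry":0,"rz":0,"claw":0},{"x":0,"y":0,"z":-0.092,"rx":0,"ry":0,"rz":0,"claw":0},{"x":0,"y":0,"z":-0.096,"rx":0,"ry":0,"rz":0,"claw":0},{"x":0,"y":0,"z":-0.096,"rx":0,"ry":0,"rz":0,"claw":0}]'
python3 -m pendant '[{"x":0,"y":0,"z":-0.002,"rx":0,"ry":0,"rz":0,"claw":0},{"x":0,"y":0,"z":-0.004,"rx":0,"ry":0,"rz":0,"claw":0},{"x":0,"y":0,"z":-0.006,"rx":0,"ry":0,"rz":0,"claw":0},{"x":0,"y":0,"z":-0.008,"rx":0,"ry":0,"rz":0,"claw":0},{"x":0,"y":0,"z":-0.01,"rx":0,"ry":0,"rz":0,"claw":0},{"x":0,"y":0,"z":-0.012,"rx":0,"ry":0,"rz":0,"claw":0},{"x":0,"y":0,"z":-0.012,"rx":0,"ry":0,"rz":0,"claw":0},{"x":0,"y":0,"z":-0.012,"rx":0,"ry":0,"rz":0,"claw":0}]'
```

```text
time_s: 14.5
tcp_pos: [0.5323, -0.1177, 0.103]
ee_rot: [[-1.0, -0.026, 0.0], [-0.026, 1.0, 0.0], [-0.0, 0.0, -1.0]]
wrist_force: [0.6, 0.6, -1.6]
gripper_width: 0.092
gripper_force: 30.0
time_s: 15.5
tcp_pos: [0.5325, -0.1177, 0.1011]
ee_rot: [[-1.0, -0.026, 0.001], [-0.026, 1.0, -0.0], [-0.001, -0.0, -1.0]]
wrist_force: [-2.0, 1.8, 4.8]
gripper_width: 0.087
gripper_force: 30.0
```

It's seated: Fz rose gently to about 5 N at TCP z≈0.101, as expected. I'll ease off, nudge it towards the gasket to find the channel's +y side, then check.

```bash
python3 -m pendant '[{"x":0,"y":0,"z":0.003,"rx":0,"ry":0,"rz":0,"claw":0},{"x":0,"y":0.002,"z":0.003,"rx":0,"ry":0,"rz":0,"claw":0},{"x":0,"y":0.004,"z":0.003,"rx":0,"ry":0,"rz":0,"claw":0},{"x":0,"y":0.006,"z":0.003,"rx":0,"ry":0,"rz":0,"claw":0},{"x":0,"y":0.007,"z":0.003,"rx":0,"ry":0,"rz":0,"claw":0},{"x":0,"y":0.007,"z":0.003,"rx":0,"ry":0,"rz":0,"claw":0},{"x":0,"y":0.007,"z":0.003,"rx":0,"ry":0,"rz":0,"claw":0},{"x":0,"y":0.007,"z":0.003,"rx":0,"ry":0,"rz":0,"claw":0}]'
python3 -c "
from h import *
s=sense();print(s['tcp_pos'],s['moment'])"
```

```text
time_s: 16.5
tcp_pos: [0.5325, -0.1162, 0.1011]
ee_rot: [[-1.0, -0.026, 0.0], [-0.026, 1.0, -0.0], [-0.0, -0.0, -1.0]]
wrist_force: [-1.1, -4.2, 4.3]
gripper_width: 0.09
gripper_force: 30.1
[ 0.5325 -0.1162  0.1011] [-1.3956  0.1698  0.0157]
```

It touches the gasket at TCP y≈−0.1163. I'll release, retreat upward and head for the wedge.

```bash
python3 -m pendant '[{"x":0,"y":0,"z":0,"rx":0,"ry":0,"rz":0,"claw":0.15},{"x":0,"y":0,"z":0,"rx":0,"ry":0,"rz":0,"claw":0.3},{"x":0,"y":0,"z":0,"rx":0,"ry":0,"rz":0,"claw":0.4},{"x":0,"y":0,"z":0.05,"rx":0,"ry":0,"rz":0,"claw":0.4},{"x":0,"y":0,"z":0.2,"rx":0,"ry":0,"rz":0,"claw":0.4},{"x":0,"y":0,"z":0.4,"rx":0,"ry":0,"rz":0,"claw":0.5},{"x":0,"y":0.2,"z":0.5,"rx":0,"ry":0,"rz":0,"claw":0.6},{"x":0,"y":0.4,"z":0.5,"rx":0,"ry":0,"rz":0.02,"claw":0.6}]'
python3 -m pendant '[{"x":-0.07,"y":0.2,"z":0,"rx":0,"ry":0,"rz":0.01,"claw":0.6},{"x":-0.14,"y":0.4,"z":0,"rx":0,"ry":0,"rz":0.02,"claw":0.6},{"x":-0.2,"y":0.6,"z":0,"rx":0,"ry":0,"rz":0.023,"claw":0.6},{"x":-0.278,"y":0.8,"z":0,"rx":0,"ry":0,"rz":0.023,"claw":0.6},{"x":-0.278,"y":1,"z":0,"rx":0,"ry":0,"rz":0.023,"claw":0.6},{"x":-0.278,"y":1,"z":0,"rx":0,"ry":0,"rz":0.023,"claw":0.6},{"x":-0.278,"y":1,"z":0,"rx":0,"ry":0,"rz":0.023,"claw":0.6},{"x":-0.278,"y":1,"z":0,"rx":0,"ry":0,"rz":0.023,"claw":0.6}]'
python3 - <<'E'
from h import *
p=[capture(n) for n in('top','side')]
for q,n in zip(p,('top','side')):
    np.save(f'pics/{n}2.npy',q['color'].astype(float))
    for l in('cassette_mid','wedge_grip'): print(n,l,[(np.round(d['centre'],1),round(d['conf'],2)) for d in regions_of(q,l)][:2])
print(proj('side',[[.5335,-.1125,.134],[.4635,.2447,.157]]),proj('top',[[.5335,-.1165,.134],[.463,.2447,.157]]))
# cassette lean: top-edge corners predicted if upright against gasket, side picture profile across the top edge (vary z)
a=np.load('pics/side2.npy').astype(np.float32)
for x in(.505,.555):
    z=np.arange(.120,.146,.002); uv=proj('side',np.c_[0*z+x,0*z-.1125,z]).astype(np.float32)
    print(x,cv2.remap(a,uv[None,:,0],uv[None,:,1],1)[0].mean(-1).astype(int).tolist())
t=np.load('pics/top2.npy').astype(np.float32)
for x in(.50,.53,.57):
    y=np.arange(-.100,-.134,-.002); uv=proj('top',np.c_[0*y+x,y,0*y+.134]).astype(np.float32)
    print(x,cv2.remap(t,uv[None,:,0],uv[None,:,1],1)[0].mean(-1).astype(int).tolist())
E
```

```text
time_s: 17.5
tcp_pos: [0.5338, -0.0149, 0.2297]
ee_rot: [[-0.996, -0.089, 0.007], [-0.089, 0.996, 0.002], [-0.007, 0.001, -1.0]]
wrist_force: [0.0, 1.0, -0.3]
gripper_width: 0.582
gripper_force: 0.0
time_s: 18.5
tcp_pos: [0.4628, 0.2331, 0.2261]
ee_rot: [[-0.987, -0.159, 0.0], [-0.159, 0.987, 0.0], [-0.0, 0.0, -1.0]]
wrist_force: [-0.4, 0.8, 1.0]
gripper_width: 0.6
gripper_force: 0.0
top cassette_mid [(array([403.7, 240.6]), 0.72)]
top wedge_grip [(array([220.9, 268.5]), 0.45)]
side cassette_mid [(array([380. , 181.3]), 0.48)]
side wedge_grip [(array([340.9, 290.5]), 0.86), (array([381.6, 180.6]), 0.26)]
[[364.1856 170.5179]
 [344.5561 264.2758]] [[407.943  236.475 ]
 [214.6894 253.5044]]
0.505 [62, 63, 66, 66, 65, 62, 60, 60, 58, 57, 55, 54, 55]
0.555 [52, 52, 52, 52, 52, 52, 53, 52, 50, 51, 52, 53, 51]
0.5 [97, 68, 61, 43, 45, 43, 43, 49, 69, 86, 87, 69, 70, 66, 63, 57, 55]
0.53 [94, 67, 48, 44, 44, 43, 47, 54, 70, 81, 75, 67, 83, 99, 95, 91, 90]
0.57 [85, 53, 40, 37, 36, 37, 47, 67, 79, 81, 84, 85, 85, 93, 95, 94, 85]
```

The cassette is in the channel, upright: its edge lines lie near y≈−0.117, and the detector sees it at (404,241). Next I'll grasp the upper part of the wedge's tab, so the fingers later stay above the cassette's top.

```bash
python3 -m pendant '[{"x":0,"y":0.044,"z":0,"rx":0,"ry":0,"rz":0,"claw":0.6},{"x":0,"y":0.044,"z":-0.12,"rx":0,"ry":0,"rz":0,"claw":0.6},{"x":0,"y":0.044,"z":-0.25,"rx":0,"ry":0,"rz":0,"claw":0.5},{"x":0,"y":0.044,"z":-0.34,"rx":0,"ry":0,"rz":0,"claw":0.4},{"x":0,"y":0.044,"z":-0.365,"rx":0,"ry":0,"rz":0,"claw":0.3},{"x":0,"y":0.044,"z":-0.365,"rx":0,"ry":0,"rz":0,"claw":0.2},{"x":0,"y":0.044,"z":-0.365,"rx":0,"ry":0,"rz":0,"claw":0.1},{"x":0,"y":0.044,"z":-0.365,"rx":0,"ry":0,"rz":0,"claw":0.1}]'
python3 -c "
from h import *
s=sense();print(s['tcp_pos'],s['moment'])"
```

```text
time_s: 19.8
tcp_pos: [0.4635, 0.2465, 0.1357]
ee_rot: [[-0.987, -0.16, 0.003], [-0.16, 0.987, 0.004], [-0.003, 0.003, -1.0]]
wrist_force: [-1.5, 2.6, 1.2]
gripper_width: 0.135
gripper_force: 29.7
[0.4635 0.2465 0.1357] [1.1157 0.5444 0.0453]
```

```bash
python3 -m pendant '[{"x":0,"y":0,"z":0.15,"rx":0,"ry":0,"rz":0,"claw":0.05},{"x":0,"y":0,"z":0.35,"rx":0,"ry":0,"rz":0,"claw":0.05},{"x":0,"y":0,"z":0.6,"rx":0,"ry":0,"rz":0,"claw":0.05},{"x":0.05,"y":-0.2,"z":0.6,"rx":0,"ry":0,"rz":-0.01,"claw":0.05},{"x":0.1,"y":-0.4,"z":0.6,"rx":0,"ry":0,"rz":-0.02,"claw":0.05},{"x":0.2,"y":-0.6,"z":0.6,"rx":0,"ry":0,"rz":-0.03,"claw":0.05},{"x":0.282,"y":-0.8,"z":0.6,"rx":0,"ry":0,"rz":-0.043,"claw":0.05},{"x":0.282,"y":-1,"z":0.6,"rx":0,"ry":0,"rz":-0.043,"claw":0.05}]'
python3 -m pendant '[{"x":0,"y":-0.2,"z":0,"rx":0,"ry":0,"rz":0,"claw":0.05},{"x":0,"y":-0.4,"z":0,"rx":0,"ry":0,"rz":0,"claw":0.05},{"x":0,"y":-0.491,"z":0,"rx":0,"ry":0,"rz":0,"claw":0.05},{"x":0,"y":-0.491,"z":-0.1,"rx":0,"ry":0,"rz":0,"claw":0.05},{"x":0,"y":-0.491,"z":-0.2,"rx":0,"ry":0,"rz":0,"claw":0.05},{"x":0,"y":-0.491,"z":-0.23,"rx":0,"ry":0,"rz":0,"claw":0.05},{"x":0,"y":-0.491,"z":-0.23,"rx":0,"ry":0,"rz":0,"claw":0.05},{"x":0,"y":-0.491,"z":-0.23,"rx":0,"ry":0,"rz":0,"claw":0.05}]'
python3 - <<'E'
from h import *
im=[capture(n)['color'] for n in('top','side')]
s=sense(); print(s['tcp_pos'],s['ee_rot'][:,1],s['wrist_force'])
g=lambda a:np.clip((a[:,:,::-1]/255.)**.6*293,0,255).astype(np.uint8)
a=cv2.resize(g(im[0][200:290,365:435]),None,fx=5,fy=5,interpolation=2); b=cv2.resize(g(im[1][110:220,325:400]),None,fx=5.4,fy=5.4,interpolation=2)
W=np.zeros((600,800,3),np.uint8); W[:a.shape[0],:a.shape[1]]=a; W[:b.shape[0],380:380+b.shape[1]]=b[:600]
x,y,z=s['tcp_pos']; T=(x,y,np.radians(1.5)); mm=lambda L:frame(*T,np.array(L,float)/1e3)
zt=z*1e3-125
q=((proj('side',mm([[30,6,zt+90],[30,6,zt],[-30,6,zt],[-30,6,zt+90]]))-[325,110]+.5)*5.4+[380,0]).astype(int)
cv2.polylines(W,[q.reshape(-1,1,2)],False,(0,0,255),1)
cv2.imwrite('pics/g.png',W)
E
```

```text
time_s: 20.8
tcp_pos: [0.5339, -0.0068, 0.2843]
ee_rot: [[-1.0, -0.025, -0.0], [-0.025, 1.0, -0.0], [0.0, -0.0, -1.0]]
wrist_force: [0.1, -0.0, -1.6]
gripper_width: 0.133
gripper_force: 30.0
time_s: 21.8
tcp_pos: [0.534, -0.1277, 0.2283]
ee_rot: [[-1.0, -0.026, 0.002], [-0.026, 1.0, -0.0], [-0.002, -0.0, -1.0]]
wrist_force: [0.8, -0.7, -1.3]
gripper_width: 0.135
gripper_force: 30.0
[ 0.5338 -0.1276  0.2281] [-0.0261  0.9997 -0.0001] [-0.9292 -0.4474 -1.2627]
```

View pics/g.png

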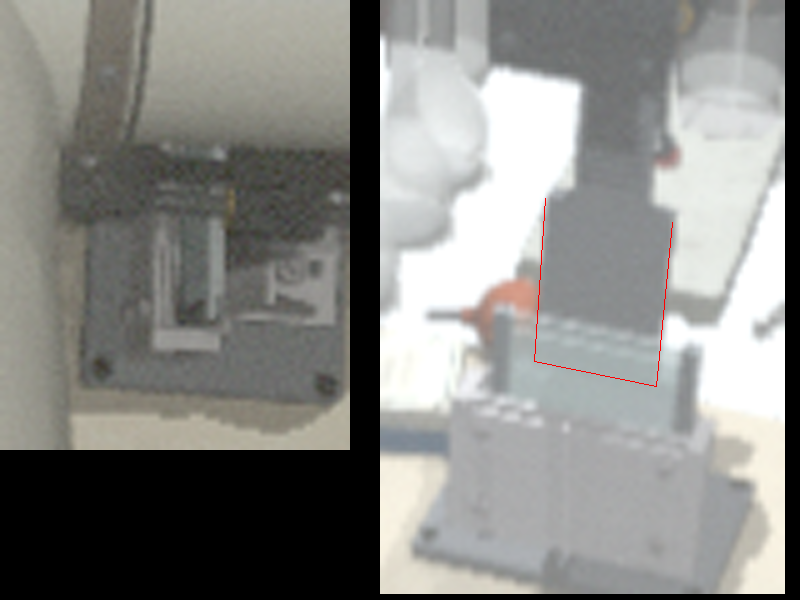

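The cassette stands upright in the clamp, and the wedge hangs behind it with its toe already below the cassette's top edge and no contact. I'll lower it into the gap.

```bash
python3 -m pendant '[{"x":0,"y":0,"z":-0.02,"rx":0,"ry":0,"rz":0,"claw":0.05},{"x":0,"y":0,"z":-0.035,"rx":0,"ry":0,"rz":0,"claw":0.05},{"x":0,"y":0,"z":-0.05,"rx":0,"ry":0,"rz":0,"claw":0.05},{"x":0,"y":0,"z":-0.06,"rx":0,"ry":0,"rz":0,"claw":0.05},{"x":0,"y":0,"z":-0.07,"rx":0,"ry":0,"rz":0,"claw":0.05},{"x":0,"y":0,"z":-0.08,"rx":0,"ry":0,"rz":0,"claw":0.05},{"x":0,"y":0,"z":-0.08,"rx":0,"ry":0,"rz":0,"claw":0.05},{"x":0,"y":0,"z":-0.08,"rx":0,"ry":0,"rz":0,"claw":0.05}]'
```

```text
time_s: 22.9
tcp_pos: [0.5333, -0.1277, 0.2072]
ee_rot: [[-1.0, -0.026, 0.0], [-0.026, 1.0, -0.0], [-0.0, -0.0, -1.0]]
wrist_force: [-0.5, 0.2, -1.1]
gripper_width: 0.139
gripper_force: 30.0
```

```bash
python3 -m pendant '[{"x":0,"y":0,"z":-0.015,"rx":0,"ry":0,"rz":0,"claw":0.05},{"x":0,"y":0,"z":-0.03,"rx":0,"ry":0,"rz":0,"claw":0.05},{"x":0,"y":0.002,"z":-0.045,"rx":0,"ry":0,"rz":0,"claw":0.05},{"x":0,"y":0.002,"z":-0.06,"rx":0,"ry":0,"rz":0,"claw":0.05},{"x":0,"y":0.002,"z":-0.075,"rx":0,"ry":0,"rz":0,"claw":0.05},{"x":0,"y":0.002,"z":-0.09,"rx":0,"ry":0,"rz":0,"claw":0.05},{"x":0,"y":0.002,"z":-0.1,"rx":0,"ry":0,"rz":0,"claw":0.05},{"x":0,"y":0.002,"z":-0.1,"rx":0,"ry":0,"rz":0,"claw":0.05}]'
```

```text
time_s: 23.9
tcp_pos: [0.5331, -0.1272, 0.1818]
ee_rot: [[-1.0, -0.026, -0.001], [-0.026, 1.0, -0.0], [0.001, -0.0, -1.0]]
wrist_force: [-0.4, -0.2, -1.6]
gripper_width: 0.138
gripper_force: 30.0
```

```bash
python3 -m pendant '[{"x":0,"y":0,"z":-0.01,"rx":0,"ry":0,"rz":0,"claw":0.05},{"x":0,"y":0.001,"z":-0.02,"rx":0,"ry":0,"rz":0,"claw":0.05},{"x":0,"y":0.002,"z":-0.028,"rx":0,"ry":0,"rz":0,"claw":0.05},{"x":0,"y":0.002,"z":-0.036,"rx":0,"ry":0,"rz":0,"claw":0.05},{"x":0,"y":0.002,"z":-0.044,"rx":0,"ry":0,"rz":0,"claw":0.05},{"x":0,"y":0.002,"z":-0.05,"rx":0,"ry":0,"rz":0,"claw":0.05},{"x":0,"y":0.002,"z":-0.05,"rx":0,"ry":0,"rz":0,"claw":0.05},{"x":0,"y":0.002,"z":-0.05,"rx":0,"ry":0,"rz":0,"claw":0.05}]'
```

```text
time_s: 24.9
tcp_pos: [0.5333, -0.1267, 0.1696]
ee_rot: [[-1.0, -0.026, -0.0], [-0.026, 1.0, 0.0], [0.0, 0.0, -1.0]]
wrist_force: [0.1, 1.0, -0.8]
gripper_width: 0.131
gripper_force: 30.0
```

```bash
python3 -m pendant '[{"x":0,"y":0,"z":-0.004,"rx":0,"ry":0,"rz":0,"claw":0.05},{"x":0,"y":0,"z":-0.008,"rx":0,"ry":0,"rz":0,"claw":0.05},{"x":0,"y":0,"z":-0.012,"rx":0,"ry":0,"rz":0,"claw":0.05},{"x":0,"y":0,"z":-0.016,"rx":0,"ry":0,"rz":0,"claw":0.05},{"x":0,"y":0,"z":-0.02,"rx":0,"ry":0,"rz":0,"claw":0.05},{"x":0,"y":0,"z":-0.024,"rx":0,"ry":0,"rz":0,"claw":0.05},{"x":0,"y":0,"z":-0.024,"rx":0,"ry":0,"rz":0,"claw":0.05},{"x":0,"y":0,"z":-0.024,"rx":0,"ry":0,"rz":0,"claw":0.05}]'
python3 -m pendant '[{"x":0,"y":0,"z":-0.002,"rx":0,"ry":0,"rz":0,"claw":0.05},{"x":0,"y":0,"z":-0.004,"rx":0,"ry":0,"rz":0,"claw":0.05},{"x":0,"y":0,"z":-0.006,"rx":0,"ry":0,"rz":0,"claw":0.05},{"x":0,"y":0,"z":-0.008,"rx":0,"ry":0,"rz":0,"claw":0.05},{"x":0,"y":0,"z":-0.01,"rx":0,"ry":0,"rz":0,"claw":0.05},{"x":0,"y":0,"z":-0.01,"rx":0,"ry":0,"rz":0,"claw":0.05},{"x":0,"y":0,"z":-0.01,"rx":0,"ry":0,"rz":0,"claw":0.05},{"x":0,"y":0,"z":-0.01,"rx":0,"ry":0,"rz":0,"claw":0.05}]'
```

```text
time_s: 25.9
tcp_pos: [0.5337, -0.1266, 0.1639]
ee_rot: [[-1.0, -0.026, 0.001], [-0.026, 1.0, 0.0], [-0.001, 0.0, -1.0]]
wrist_force: [0.2, 2.0, 3.7]
gripper_width: 0.138
gripper_force: 30.0
time_s: 26.9
tcp_pos: [0.5333, -0.1266, 0.161]
ee_rot: [[-1.0, -0.026, 0.0], [-0.026, 1.0, 0.0], [-0.0, 0.0, -1.0]]
wrist_force: [1.0, 3.5, 3.9]
gripper_width: 0.136
gripper_force: 30.0
```

```bash
python3 -m pendant '[{"x":0,"y":0.002,"z":-0.002,"rx":0,"ry":0,"rz":0,"claw":0.05},{"x":0,"y":0.003,"z":-0.004,"rx":0,"ry":0,"rz":0,"claw":0.05},{"x":0,"y":0.003,"z":-0.006,"rx":0,"ry":0,"rz":0,"claw":0.05},{"x":0,"y":0.003,"z":-0.008,"rx":0,"ry":0,"rz":0,"claw":0.05},{"x":0,"y":0.003,"z":-0.01,"rx":0,"ry":0,"rz":0,"claw":0.05},{"x":0,"y":0.003,"z":-0.01,"rx":0,"ry":0,"rz":0,"claw":0.05},{"x":0,"y":0.003,"z":-0.01,"rx":0,"ry":0,"rz":0,"claw":0.05},{"x":0,"y":0.003,"z":-0.01,"rx":0,"ry":0,"rz":0,"claw":0.05}]'
```

```text
time_s: 27.9
tcp_pos: [0.5331, -0.126, 0.1584]
ee_rot: [[-1.0, -0.026, -0.0], [-0.026, 1.0, -0.0], [0.0, 0.0, -1.0]]
wrist_force: [0.1, 1.6, 3.4]
gripper_width: 0.137
gripper_force: 30.0
```

```bash
python3 -m pendant '[{"x":0,"y":0.001,"z":-0.002,"rx":0,"ry":0,"rz":0,"claw":0.05},{"x":0,"y":0.002,"z":-0.004,"rx":0,"ry":0,"rz":0,"claw":0.05},{"x":0,"y":0.002,"z":-0.006,"rx":0,"ry":0,"rz":0,"claw":0.05},{"x":0,"y":0.002,"z":-0.008,"rx":0,"ry":0,"rz":0,"claw":0.05},{"x":0,"y":0.002,"z":-0.01,"rx":0,"ry":0,"rz":0,"claw":0.05},{"x":0,"y":0.002,"z":-0.01,"rx":0,"ry":0,"rz":0,"claw":0.05},{"x":0,"y":0.002,"z":-0.01,"rx":0,"ry":0,"rz":0,"claw":0.05},{"x":0,"y":0.002,"z":-0.01,"rx":0,"ry":0,"rz":0,"claw":0.05}]'
```

```text
time_s: 28.9
tcp_pos: [0.5334, -0.1256, 0.1571]
ee_rot: [[-1.0, -0.026, 0.001], [-0.026, 1.0, -0.001], [-0.001, -0.001, -1.0]]
wrist_force: [-1.3, 1.8, 8.3]
gripper_width: 0.134
gripper_force: 30.0
```

```bash
python3 -m pendant '[{"x":0,"y":0,"z":-0.001,"rx":0,"ry":0,"rz":0,"claw":0.05},{"x":0,"y":0,"z":-0.002,"rx":0,"ry":0,"rz":0,"claw":0.05},{"x":0,"y":0,"z":-0.003,"rx":0,"ry":0,"rz":0,"claw":0.05},{"x":0,"y":0,"z":-0.004,"rx":0,"ry":0,"rz":0,"claw":0.05},{"x":0,"y":0,"z":-0.005,"rx":0,"ry":0,"rz":0,"claw":0.05},{"x":0,"y":0,"z":-0.005,"rx":0,"ry":0,"rz":0,"claw":0.05},{"x":0,"y":0,"z":-0.005,"rx":0,"ry":0,"rz":0,"claw":0.05},{"x":0,"y":0,"z":-0.005,"rx":0,"ry":0,"rz":0,"claw":0.05}]'; python3 -c "
from h import *
s=sense();print(s['tcp_pos'],s['wrist_force'],s['moment'])"
```

```text
time_s: 29.9
tcp_pos: [0.5336, -0.1256, 0.1569]
ee_rot: [[-1.0, -0.027, 0.001], [-0.027, 1.0, -0.001], [-0.001, -0.001, -1.0]]
wrist_force: [-3.6, 2.8, 11.4]
gripper_width: 0.134
gripper_force: 30.0
[ 0.5336 -0.1256  0.1569] [-3.5712  2.8078 11.4274] [ 0.8201  0.9415 -0.0203]
```

```bash
python3 -m pendant '[{"x":0,"y":0,"z":-0.001,"rx":0,"ry":0,"rz":0,"claw":0.05},{"x":0,"y":0,"z":-0.002,"rx":0,"ry":0,"rz":0,"claw":0.05},{"x":0,"y":0,"z":-0.003,"rx":0,"ry":0,"rz":0,"claw":0.05},{"x":0,"y":0,"z":-0.004,"rx":0,"ry":0,"rz":0,"claw":0.05},{"x":0,"y":0,"z":-0.004,"rx":0,"ry":0,"rz":0,"claw":0.05},{"x":0,"y":0,"z":-0.004,"rx":0,"ry":0,"rz":0,"claw":0.05},{"x":0,"y":0,"z":-0.004,"rx":0,"ry":0,"rz":0,"claw":0.05},{"x":0,"y":0,"z":-0.004,"rx":0,"ry":0,"rz":0,"claw":0.05}]'; python3 -c "
from h import *
s=sense();print(s['tcp_pos'],s['wrist_force'],s['moment'])"
```

```text
time_s: 30.9
tcp_pos: [0.5339, -0.1256, 0.1566]
ee_rot: [[-1.0, -0.027, 0.002], [-0.027, 1.0, -0.001], [-0.002, -0.001, -1.0]]
wrist_force: [-3.7, 2.9, 15.5]
gripper_width: 0.13
gripper_force: 30.0
[ 0.5339 -0.1256  0.1566] [-3.7221  2.8846 15.5368] [ 0.9804  1.201  -0.0689]
```

The wedge is jammed at about 16 N and barely moves. I'll let go, close the fingers above the tab and do the firm push from the top.

```bash
python3 -m pendant '[{"x":0,"y":0,"z":0.008,"rx":0,"ry":0,"rz":0,"claw":0.05},{"x":0,"y":0,"z":0.009,"rx":0,"ry":0,"rz":0,"claw":0.2},{"x":0,"y":0,"z":0.009,"rx":0,"ry":0,"rz":0,"claw":0.3},{"x":0,"y":0,"z":0.009,"rx":0,"ry":0,"rz":0,"claw":0.3},{"x":0,"y":0,"z":0.09,"rx":0,"ry":0,"rz":0,"claw":0.3},{"x":0,"y":0,"z":0.18,"rx":0,"ry":0,"rz":0,"claw":0.2},{"x":0,"y":0,"z":0.18,"rx":0,"ry":0,"rz":0,"claw":0},{"x":0,"y":0,"z":0.18,"rx":0,"ry":0,"rz":0,"claw":0}]'
python3 -m pendant '[{"x":0,"y":0,"z":-0.01,"rx":0,"ry":0,"rz":0,"claw":0},{"x":0,"y":0,"z":-0.02,"rx":0,"ry":0,"rz":0,"claw":0},{"x":0,"y":0,"z":-0.028,"rx":0,"ry":0,"rz":0,"claw":0},{"x":0,"y":0,"z":-0.036,"rx":0,"ry":0,"rz":0,"claw":0},{"x":0,"y":0,"z":-0.044,"rx":0,"ry":0,"rz":0,"claw":0},{"x":0,"y":0,"z":-0.05,"rx":0,"ry":0,"rz":0,"claw":0},{"x":0,"y":0,"z":-0.05,"rx":0,"ry":0,"rz":0,"claw":0},{"x":0,"y":0,"z":-0.05,"rx":0,"ry":0,"rz":0,"claw":0}]'
```

```text
time_s: 31.9
tcp_pos: [0.5326, -0.1254, 0.1978]
ee_rot: [[-1.0, -0.025, -0.002], [-0.025, 1.0, 0.0], [0.002, 0.0, -1.0]]
wrist_force: [0.4, -0.2, -0.7]
gripper_width: 0.067
gripper_force: 0.0
time_s: 32.9
tcp_pos: [0.5333, -0.1254, 0.1864]
ee_rot: [[-1.0, -0.026, 0.0], [-0.026, 1.0, -0.0], [-0.0, -0.0, -1.0]]
wrist_force: [0.2, 0.6, 0.4]
gripper_width: 0.004
gripper_force: 0.0
```

```bash
python3 -m pendant '[{"x":0,"y":0,"z":-0.004,"rx":0,"ry":0,"rz":0,"claw":0},{"x":0,"y":0,"z":-0.008,"rx":0,"ry":0,"rz":0,"claw":0},{"x":0,"y":0,"z":-0.012,"rx":0,"ry":0,"rz":0,"claw":0},{"x":0,"y":0,"z":-0.016,"rx":0,"ry":0,"rz":0,"claw":0},{"x":0,"y":0,"z":-0.02,"rx":0,"ry":0,"rz":0,"claw":0},{"x":0,"y":0,"z":-0.024,"rx":0,"ry":0,"rz":0,"claw":0},{"x":0,"y":0,"z":-0.024,"rx":0,"ry":0,"rz":0,"claw":0},{"x":0,"y":0,"z":-0.024,"rx":0,"ry":0,"rz":0,"claw":0}]'; python3 -c "
from h import *
s=sense();print(s['tcp_pos'],s['wrist_force'])"
```

```text
time_s: 33.9
tcp_pos: [0.5338, -0.1255, 0.1812]
ee_rot: [[-1.0, -0.026, 0.002], [-0.026, 1.0, -0.0], [-0.002, -0.0, -1.0]]
wrist_force: [0.4, 1.1, 4.9]
gripper_width: 0.001
gripper_force: 2.7
[ 0.5338 -0.1255  0.1812] [0.4175 1.0522 4.855 ]
```

```bash
python3 -m pendant '[{"x":0,"y":0,"z":-0.001,"rx":0,"ry":0,"rz":0,"claw":0},{"x":0,"y":0,"z":-0.002,"rx":0,"ry":0,"rz":0,"claw":0},{"x":0,"y":0,"z":-0.003,"rx":0,"ry":0,"rz":0,"claw":0},{"x":0,"y":0,"z":-0.004,"rx":0,"ry":0,"rz":0,"claw":0},{"x":0,"y":0,"z":-0.005,"rx":0,"ry":0,"rz":0,"claw":0},{"x":0,"y":0,"z":-0.006,"rx":0,"ry":0,"rz":0,"claw":0},{"x":0,"y":0,"z":-0.006,"rx":0,"ry":0,"rz":0,"claw":0},{"x":0,"y":0,"z":-0.006,"rx":0,"ry":0,"rz":0,"claw":0}]'; python3 -c "
from h import *
s=sense();print(s['tcp_pos'],s['wrist_force'])"
```

```text
time_s: 34.9
tcp_pos: [0.5344, -0.1255, 0.1809]
ee_rot: [[-1.0, -0.027, 0.004], [-0.027, 1.0, -0.001], [-0.004, -0.001, -1.0]]
wrist_force: [-2.7, 2.2, 9.7]
gripper_width: 0.004
gripper_force: 4.8
[ 0.5344 -0.1255  0.1809] [-2.7375  2.2443  9.661 ]
```

```bash
python3 -m pendant '[{"x":0,"y":0,"z":-0.002,"rx":0,"ry":0,"rz":0,"claw":0},{"x":0,"y":0,"z":-0.003,"rx":0,"ry":0,"rz":0,"claw":0},{"x":0,"y":0,"z":-0.004,"rx":0,"ry":0,"rz":0,"claw":0},{"x":0,"y":0,"z":-0.005,"rx":0,"ry":0,"rz":0,"claw":0},{"x":0,"y":0,"z":-0.006,"rx":0,"ry":0,"rz":0,"claw":0},{"x":0,"y":0,"z":-0.007,"rx":0,"ry":0,"rz":0,"claw":0},{"x":0,"y":0,"z":-0.007,"rx":0,"ry":0,"rz":0,"claw":0},{"x":0,"y":0,"z":-0.007,"rx":0,"ry":0,"rz":0,"claw":0}]'; python3 -c "
from h import *
s=sense();print(s['tcp_pos'],s['wrist_force'])"
```

```text
time_s: 35.9
tcp_pos: [0.5352, -0.1256, 0.1806]
ee_rot: [[-1.0, -0.027, 0.006], [-0.027, 1.0, -0.001], [-0.006, -0.001, -1.0]]
wrist_force: [-1.8, 2.4, 14.5]
gripper_width: 0.006
gripper_force: 7.3
[ 0.5352 -0.1256  0.1806] [-1.8082  2.3715 14.493 ]
```

```bash
python3 -m pendant '[{"x":0,"y":0,"z":-0.001,"rx":0,"ry":0,"rz":0,"claw":0},{"x":0,"y":0,"z":-0.002,"rx":0,"ry":0,"rz":0,"claw":0},{"x":0,"y":0,"z":-0.003,"rx":0,"ry":0,"rz":0,"claw":0},{"x":0,"y":0,"z":-0.004,"rx":0,"ry":0,"rz":0,"claw":0},{"x":0,"y":0,"z":-0.005,"rx":0,"ry":0,"rz":0,"claw":0},{"x":0,"y":0,"z":-0.006,"rx":0,"ry":0,"rz":0,"claw":0},{"x":0,"y":0,"z":-0.007,"rx":0,"ry":0,"rz":0,"claw":0},{"x":0,"y":0,"z":-0.007,"rx":0,"ry":0,"rz":0,"claw":0}]'; python3 -c "
from h import *
s=sense();print(s['tcp_pos'],s['wrist_force'])"
```

```text
time_s: 36.9
tcp_pos: [0.5359, -0.1256, 0.1804]
ee_rot: [[-1.0, -0.028, 0.008], [-0.028, 1.0, -0.002], [-0.008, -0.002, -1.0]]
wrist_force: [-3.9, 3.3, 20.1]
gripper_width: 0.006
gripper_force: 9.8
[ 0.5359 -0.1256  0.1804] [-3.9052  3.2925 20.0573]
```

About 20 N held with only ~0.2 mm of travel, so it's tight. I'll retreat and check that everything stays put.

```bash
python3 -m pendant '[{"x":0,"y":0,"z":0.02,"rx":0,"ry":0,"rz":0,"claw":0},{"x":0,"y":0,"z":0.05,"rx":0,"ry":0,"rz":0,"claw":0},{"x":0,"y":0,"z":0.15,"rx":0,"ry":0,"rz":0,"claw":0},{"x":0,"y":0,"z":0.3,"rx":0,"ry":0,"rz":0,"claw":0},{"x":-0.1,"y":-0.2,"z":0.4,"rx":0,"ry":0,"rz":0,"claw":0},{"x":-0.2,"y":-0.4,"z":0.4,"rx":0,"ry":0,"rz":0,"claw":0},{"x":-0.3,"y":-0.6,"z":0.4,"rx":0,"ry":0,"rz":0,"claw":0},{"x":-0.4,"y":-0.8,"z":0.4,"rx":0,"ry":0,"rz":0,"claw":0}]'
python3 - <<'E'
from h import *
p={n:capture(n) for n in('top','side')}
for n in p:
    for l in('cassette_mid','wedge_grip','blank_mid'): print(n,l,[(np.round(d['centre'],1),round(d['conf'],2)) for d in search_frame(p[n],l)][:2])
print('expected tab top, cassette top mid:',proj('top',[[.5335,-.126,.181],[.5335,-.1165,.134]]),proj('side',[[.5335,-.120,.160],[.5335,-.1125,.11]]))
a=p['side']['color'].astype(np.float32)
for lab,x,y,z in(('tab z',.5335,-.120,np.arange(.17,.196,.002)),('cas z',.505,-.1125,np.arange(.122,.148,.002)),('cas z',.562,-.1125,np.arange(.122,.148,.002))):
    uv=proj('side',np.c_[0*z+x,0*z+y,z]).astype(np.float32); print(lab,cv2.remap(a,uv[None,:,0],uv[None,:,1],1)[0].mean(-1).astype(int).tolist())
E
```

```text
time_s: 37.9
tcp_pos: [0.432, -0.3267, 0.2748]
ee_rot: [[-1.0, -0.026, -0.001], [-0.026, 1.0, 0.001], [0.001, 0.001, -1.0]]
wrist_force: [0.7, 0.0, -0.7]
gripper_width: 0.004
gripper_force: 0.0
top cassette_mid [(array([404.6, 241.3]), 0.87)]
top wedge_grip [(array([412.4, 235.6]), 0.9)]
top blank_mid [(array([255.3, 260.5]), 0.59)]
side cassette_mid [(array([361.3, 178.4]), 0.92)]
side wedge_grip [(array([364.4, 160.1]), 0.84)]
side blank_mid [(array([352. , 279.5]), 0.97)]
expected tab top, cassette top mid: [[417.5934 233.9137]
 [407.943  236.475 ]] [[365.7984 160.2631]
 [363.5281 178.415 ]]
tab z [75, 76, 79, 88, 109, 122, 136, 151, 161, 166, 166, 166, 168]
cas z [108, 111, 114, 116, 123, 136, 156, 181, 197, 206, 207, 205, 197]
cas z [115, 115, 112, 107, 116, 121, 113, 100, 90, 89, 92, 96, 100]
```

```bash
python3 -c "
from station import *
print(finish_job())"
```

```text
the job is handed in; nothing more can be done
None
```

I handed the job in at about 38 s: the cassette is seated in the clamp and the wedge is jammed, holding about 20 N on the final push while moving only about 0.2 mm (top wrist-force readings were about 21 N, both on the wedge and earlier while finding the channel); I left the blank plate and bottles alone.

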